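Leave the sandwich press open at sixty degrees to air

ROBOT

A 6-joint arm with a two-finger parallel gripper is mounted at the origin on the work surface. World frame = base frame: x ahead of the robot, y to its left, z up, the work surface at z = 0. Lengths are in m, angles in rad, forces in N, time in s.
With the tool pointing down it reaches from about 0.225 to 0.725 m from the base axis. Payload 3.1 kg.
Tool frame: the origin (TCP) lies between the finger pads; the fingertips stand manip.nose_length ahead of it and the grasp point (between the pads) lies 6 mm ahead of it (manip.nose_length is the distance from the TCP to the fingertips, in m); x points along the fingers, z is the direction in which the jaws open and shut, and the axes are right-handed (so a half turn about x gives the same grasp; the last joint's range is limited). The gripper opens to 85 mm and grips with 20 to 120 N. Pads are 22 mm wide; open, the fingers measure 114 mm over their backs; the gripper's body (76 mm by 85 mm) begins 54 mm behind the grasp point. The pads swing forward as they close: fully open they stand 13 mm farther back than shut.
Start: joints at [-1.301, 0.048, 0.099, 1.622, 0, 1.443], TCP at [0.203, -0.484, 0.256] pointing down, gripper open.
Joint ranges: [-2.91, 2.91], [-0.99, 1.94], [-1.21, 1.42], [-2.12, 2.29], [-1.49, 1.47], [-3.14, 3.14]. Speed limits (rad/s): [2.79, 2.79, 3.14, 3.14, 3.14, 3.14].

INTERFACE

Orientations are given as [roll, pitch, yaw] about the fixed x, y, z axes, in that order (R = Rz(yaw) Ry(pitch) Rx(roll)).
In Python, from plant import manip gives the robot as it stands.
- The arm moves only by the shell command python3 -m handwheel 'ROWS' [FORCE]. ROWS is JSON, a list of rows, each a list of 7 numbers: the shift along the world's x, y, z in cm, then the turn, a rotation vector about the world's x, y, z in rad, then the closure, from 0 (fully open) to 1 (shut). A call has exactly 10 rows; each row is the pose to reach, as a shift and turn from the pose measured when the call began; what a row does not reach only later rows make up. A row lasts 1/12 s, in which the tool goes at most 41.7 mm and 7.16 degrees, less where a joint would pass 70% of its speed; a pose out of reach is approached as far as the arm can. A call with a gripper value outside its range is refused whole. The fingers move at their own pace and stop on an object; FORCE is the grip in N (left out, the last holds). Time passes only in rows, so rows that repeat a pose let the fingers close, or fill a call up. It gives the time, the measured TCP pose, the force and the opening at its end, in the units of the state.
- manip.sense(): the state, without advancing time (a new reading comes with each control period).
- manip.grab_frame(name): name is "side" or "top" or "wrist"; returns a dict with "image" (420x560x3 uint8, blue, green, red), "vfov" (degrees; the focal length in pixels is half the picture's height over the tangent of half this angle, whatever the lens; pixels are square), "cx", "cy" (the principal point, pixels), "rvec" (rotation vector, rad) and "tvec" (3), from world to camera coordinates, as OpenCV has them. Camera axes: x right, y down, z forward; pixel columns grow to the right and rows downward; lengths in m; the calibration is good to about 2 mm. The wrist camera is an equidistant fisheye: a pixel r from the principal point sees the ray r / f radians off the axis. A picture is of the moment at which its call begins. There is no depth.
- manip.sign_off(): hands the job in, once; it reports no verdict.
Trained networks look in a picture, given as the dict that the camera call returned (one of the last four; its "shot" number tells which), for a name from the list of things; names that differ only in an ending like _2 or _b are one class to them, and where a whole thing is asked for, a point or a joint stands for the part that bears it (a point fixed in the world has none). Each returns a list of dicts, best first, with "conf" (0 to 1); they miss things now and then, are a little off and sometimes report something else, mostly with a low value. They report only what shows in the picture. A call takes as long as a camera call.
- manip.search_frame(picture, target): "rect" ([left, top, width, height] in pixels, round what is visible of it).
- manip.regions_of(picture, target): "mask" (420x560 bool, what is visible of it) and "rect" ([left, top, width, height] in pixels, round what is visible of it).
- manip.spot_point(picture, target): "location" ([column, row] in pixels: a listed point, or the origin of a listed thing).
The state is a dict: "t": time; "joint_pos": joint angles; "joint_velocities": joint speeds; "joint_torque": joint torques, N m; "tool_pos": TCP position; "eef_rot": TCP orientation; "contact_force": force on the tool from outside, world axes, zero at the start; "wrist_torque": the same for the moment, N m; "finger_gap": opening from 0.0 (shut) to 1.0 (fully open).
Only numpy, scipy, OpenCV 4.12 (cv2) and the standard library are available. Lean on these libraries where they do the work, as an engineer would, in place of code of your own. Each camera call takes 0.05 s, during which the arm holds its last target.

TASK

The square sandwich press has just been wiped and its plates need to air: swing its lid up smoothly to 60 degrees from closed, and let go so that it stands there by itself on its stiff hinge; check that it stays. Leave the round waffle iron next to it shut.

Things in the scene. Friction and masses are not known exactly. Their poses are not given: they have to be found in the camera images.
- press_lid (a joint): Opening angle (rad) of the lid of the square white sandwich press (fixed, 190 deep x 200 wide x 82 mm high without handle; lid 0.4 to 0.8 kg). 0 = closed, lid level; grows as the handle side swings up and back; 1.047 = 60 degrees; end stop 1.85. It starts at 0.05 to 0.4. Stiff hinge: the lid stays wherever it is left; moving it takes about 3 to 12 N at the handle.
- press_handle (a point): Middle of the black handle bar of the press's lid: round, 16 mm thick, 110 mm long, parallel to the hinge line, 94 mm clear between the arms at its ends. It turns with the lid and may turn between the fingers. Closed, it is 45 mm out in front of the lid's front edge and 23 mm above the lid's top. Its x axis points along the lid to the hinge side, y along the bar, z out of the lid's top.
- press_hinge (a point): Middle of the press's hinge line, at its back edge (away from the robot), 45 mm above the counter; fixed. y axis: along the hinge line; x axis: level, from the handle side to the back; z: up. At lid angle q the handle bar's middle lies at x = -225 cos q + 60 sin q, y = 0, z = 225 sin q + 60 cos q (mm) from here.
- waffle_lid (a joint): Opening angle of the lid of the round white waffle iron (190 mm diameter, with a like handle and hinge) that stands beside the press, to its left or right. 0 = closed, as it starts, and it must stay so.

How it is judged:
By the outcome, as a careful person would: the job done as asked, in the order asked, and still so for the second after the job is handed in, with the robot touching nothing.
It also fails if it takes over 32 s, if anything falls off the work surface, if the arm or the gripper's body presses on something with over 40 N, if the wrist force passes 120 N, or if a joint passes its speed limit or range.

## Working session

There is one attempt and no reset: what is moved stays moved. The work goes in short steps, Python scripts to look and compute and a shell command to move; the robot and the scene stay as the last step left them, time stands still between calls to the robot, and variables do not carry over. Pictures are saved under pics/ and viewed, and the job is handed in when it is done.

```bash
ls; mkdir -p pics; python3 - <<'E'
from plant import manip
import cv2,numpy as np
s=manip.sense();print(s['t'],s['tool_pos'],s['eef_rot'],s['finger_gap'],manip.nose_length)
for n in ["side","top"]:
    f=manip.grab_frame(n);cv2.imwrite(f"pics/{n}0.png",f["image"])
    print(n,f["vfov"],f["cx"],f["cy"],f["rvec"],f["tvec"])
    for t in ["press_handle","press_hinge"]:
        print(t,[(r["location"],r["conf"]) for r in manip.spot_point(f,t)][:3])
    for t in ["press_lid","waffle_lid"]:
        print(t,[(r["rect"],r["conf"]) for r in manip.search_frame(f,t)][:3])
E
```

```text
pics
0.0 [ 0.20320953 -0.48344811  0.25511084] [3.01202682 1.56837751 1.83900218] 0.9994060200887653 0.025
side 55.498588920966384 277.5918634312636 208.6890061504914 [ 0.43860281 -2.5991703   1.36790784] [0.51118533 0.20507393 0.60442826]
press_handle [([337.3, 144.2], 0.92)]
press_hinge [([248.7, 173.4], 0.77)]
press_lid [([231.3, 127.7, 115.1, 63.0], 0.75)]
waffle_lid [([137.9, 288.0, 181.5, 120.5], 0.81)]
top 45.713387557387314 279.42649551792886 213.34975025523653 [ 2.16948532 -2.14249366  0.12333282] [-0.00242172  0.56405555  1.0763551 ]
press_handle [([406.0, 240.0], 0.56)]
press_hinge []
press_lid [([346.5, 149.3, 101.1, 96.0], 0.79)]
waffle_lid [([135.1, 171.1, 86.0, 109.8], 0.72)]
```

View pics/side0.png

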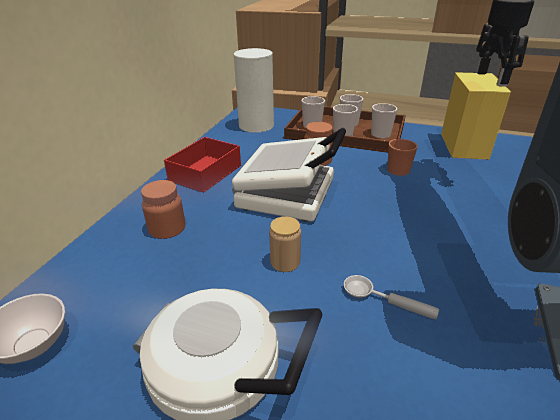

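View pics/top0.png

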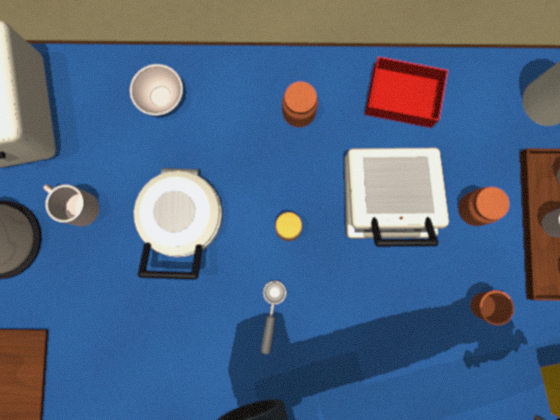

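The side view shows the press at (285,175) with its lid about 20° open and the waffle iron in the foreground. In the top view, the press is at (397,195) with its handle bar from (376,243) to (437,240). I'll zoom in for the fit.

```bash
python3 - <<'E'
import cv2
a=cv2.imread('pics/side0.png')[115:225,220:360];cv2.imwrite('pics/s_c.png',cv2.resize(a,None,fx=5,fy=5,interpolation=cv2.INTER_CUBIC))
a=cv2.imread('pics/top0.png')[140:255,335:460];cv2.imwrite('pics/t_c.png',cv2.resize(a,None,fx=5,fy=5,interpolation=cv2.INTER_CUBIC))
E
```

```text
(no output)
```

View pics/s_c.png

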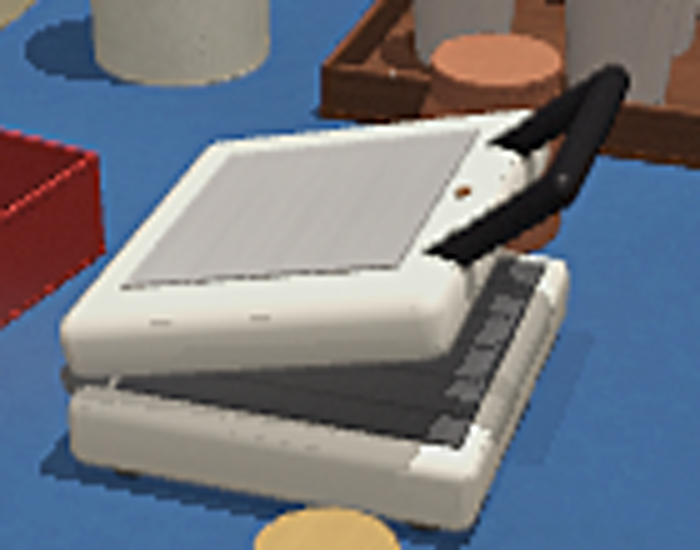

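View pics/t_c.png

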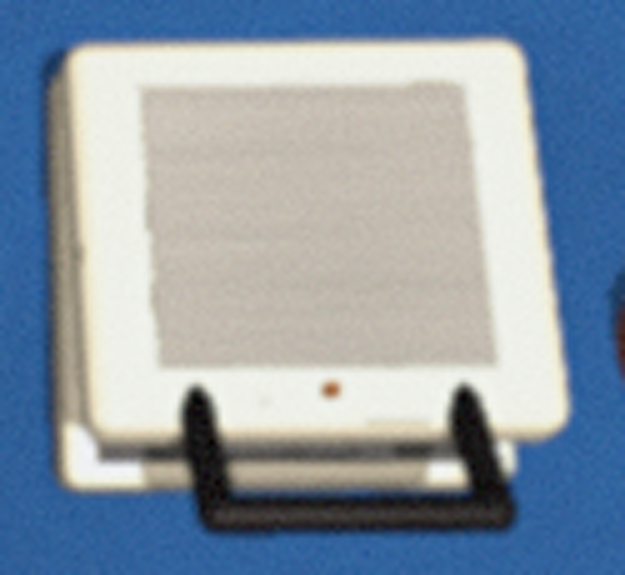

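```bash
cat > h.py <<'E'
import numpy as np,cv2
from scipy.optimize import least_squares
T=dict(v=45.713387557387314,c=(279.42649551792886,213.34975025523653),r=[2.16948532,-2.14249366,0.12333282],t=[-0.00242172,0.56405555,1.0763551])
S=dict(v=55.498588920966384,c=(277.5918634312636,208.6890061504914),r=[0.43860281,-2.5991703,1.36790784],t=[0.51118533,0.20507393,0.60442826])
def proj(C,P):
    f=210/np.tan(np.radians(C['v']/2))
    K=np.array([[f,0,C['c'][0]],[0,f,C['c'][1]],[0,0,1]])
    return cv2.projectPoints(np.array(P,float).reshape(-1,1,3),np.array(C['r']),np.array(C['t']),K,None)[0].reshape(-1,2)
def R(yaw): c,s=np.cos(yaw),np.sin(yaw); return np.array([[c,-s,0],[s,c,0],[0,0,1]])
def lid(p,L,q=None):
    x,y,yaw,q0=p; q=q0 if q is None else q
    L=np.array(L,float)
    X=L[:,0]*np.cos(q)+L[:,2]*np.sin(q); Z=-L[:,0]*np.sin(q)+L[:,2]*np.cos(q)
    return (R(yaw)@np.c_[X,L[:,1],Z].T).T+[x,y,.045]
E
cat > fit.py <<'E'
from h import *
obsL=[(T,(-.225,.051,.06),(377.6,242.8),1),(T,(-.225,-.051,.06),(435.6,242.6),1),(S,(-.225,.051,.06),(332.6,152.6),1),(S,(-.225,-.051,.06),(343.6,130.6),1),
(T,(.01,.1,.03),(348,149.5),.4),(T,(.01,-.1,.03),(440,148),.4),(T,(-.18,-.1,.03),(449,227),.4),(T,(-.18,.1,.03),(353.4,227),.4)]
obsB=[(S,(-.18,.1,-.045),(314.4,220),.4),(S,(.01,.1,-.045),(235,208),.4)]
def f(p):
    r=[]
    for C,L,o,w in obsL: r+=list(w*(proj(C,lid(p,[L]))[0]-o))
    for C,L,o,w in obsB: r+=list(w*(proj(C,lid(p,[L],0))[0]-o))
    return r
s=least_squares(f,[.5,-.25,0,.3],loss='soft_l1')
print(s.x,np.degrees(s.x[2:]));print(np.round(np.array(f(s.x)).reshape(-1,2),1))
p=s.x
for q in [p[3],.5,.7,.9,1.047]: print(q,lid(p,[(-.225,0,.06)],q))
print(proj(S,lid(p,[(0,0,0)])),proj(S,lid(p,[(-.225,0,.06)])),proj(T,lid(p,[(-.225,0,.06)])))
E
python3 fit.py
```

```text
[ 0.69553554 -0.24511616  0.00924086  0.2477774 ] [ 0.52946244 14.19659937]
[[ 3.3  0.8]
 [-2.6  1.2]
 [ 0.1 -2.3]
 [-0.8  0.3]
 [ 0.2 -1.7]
 [ 0.1 -1.1]
 [ 0.6  0.1]
 [-0.3 -0. ]
 [-0.8  1.9]
 [-1.   0.6]]
0.24777740158221043 [[ 0.49213073 -0.24699585  0.15834881]]
0.5 [[ 0.52685219 -0.24667498  0.2055257 ]]
0.7 [[ 0.5621048  -0.24634921  0.23583951]]
0.9 [[ 0.60267687 -0.24597428  0.25854515]]
1.047 [[ 0.63495523 -0.24567599  0.26984375]]
[[251.82488534 172.76796812]] [[338.00261092 140.12172629]] [[406.93618025 243.67283836]]
```

```bash
sed -i 's/\.051/.055/g' fit.py; python3 fit.py; python3 -c "
from h import *
for C in (T,S): print(-cv2.Rodrigues(np.array(C['r']))[0].T@np.array(C['t']))"
```

```text
[ 0.69597188 -0.244667    0.0116016   0.2421159 ] [ 0.66472284 13.872219  ]
[[ 1.2  1. ]
 [-0.7  1.2]
 [-0.2 -0.9]
 [-0.4  0. ]
 [ 0.1 -1.8]
 [-0.  -1.2]
 [ 0.5  0.1]
 [-0.3  0.1]
 [-0.8  1.9]
 [-1.1  0.7]]
0.24211589616186588 [[ 0.49193367 -0.24703428  0.15719537]]
0.5 [[ 0.52729269 -0.24662404  0.2055257 ]]
0.7 [[ 0.56254443 -0.24621504  0.23583951]]
0.9 [[ 0.6031155  -0.24574433  0.25854515]]
1.047 [[ 0.63539307 -0.24536985  0.26984375]]
[[251.58703979 172.82690686]] [[338.05957181 140.62766907]] [[406.81166681 243.80882057]]
[ 0.43027425 -0.00343155  1.13646695]
[0.34587993 0.5301248  0.51772005]
```

```bash
cat > rel.py <<'E'
from plant import manip
import numpy as np,sys
from scipy.spatial.transform import Rotation as Ro
s=manip.sense();R0=Ro.from_euler('xyz',s['eef_rot'])
print(s['t'],'tcp',np.round(s['tool_pos'],4),'j',np.round(s['joint_pos'],3),'F',np.round(s['contact_force'],1),'gap',s['finger_gap']);print(np.round(R0.as_matrix(),3))
def rel(bar,pitch,back=0,sg=1):
    p=np.radians(pitch);d=np.array([np.cos(p),0,-np.sin(p)]);z=sg*np.array([np.sin(p),0,np.cos(p)])
    Rt=np.c_[d,np.cross(z,d),z]
    tcp=np.array(bar)-d*(.006+back)
    return np.round((tcp-s['tool_pos'])*100,2),np.round((Ro.from_matrix(Rt)*R0.inv()).as_rotvec(),3)
if __name__=="__main__":
    for sg in (1,-1):
        for b in (.1,0): print(sg,b,*rel([.491,-.247,.157],65,b,sg))
E
python3 rel.py
```

```text
0.5 tcp [ 0.2033 -0.484   0.2563] j [-1.301  0.048  0.099  1.622  0.     1.443] F [ 0.4  0.4 -1.2] gap 1.000217628444575
[[-0.     0.922  0.387]
 [ 0.     0.387 -0.922]
 [-1.     0.    -0.   ]]
1 0.1 [24.29 23.7  -0.32] [-0.256 -0.385  1.153]
1 0 [28.51 23.7  -9.38] [-0.256 -0.385  1.153]
-1 0.1 [24.29 23.7  -0.32] [ 0.428 -0.285 -1.933]
-1 0 [28.51 23.7  -9.38] [ 0.428 -0.285 -1.933]
```

```bash
python3 -m handwheel '[[0,0,2,0,0,0,0],[0,0,4,0,0,0,0],[0,0,6,0,0,0,0],[1,1,7,-0.02,-0.03,0.1,0],[3,3,7,-0.05,-0.07,0.2,0],[5,5,7,-0.07,-0.11,0.32,0],[7.5,7.5,7,-0.09,-0.14,0.42,0],[10,10,7,-0.12,-0.18,0.53,0],[12.5,12.5,7,-0.14,-0.21,0.63,0],[14,14,7,-0.16,-0.24,0.73,0]]' 30; python3 rel.py
```

```text
t: 1.33
tool_pos: [0.345, -0.3414, 0.327]
eef_rot: [0.216, 1.286, -0.215]
contact_force: [-0.5, -0.3, 0.2]
finger_gap: 1.001
1.3333 tcp [ 0.345  -0.3414  0.327 ] j [-1.045 -0.259 -0.068  1.566  0.209  0.977] F [-0.5 -0.3  0.2] gap 1.0014406641538591
[[ 0.275  0.409  0.87 ]
 [-0.06   0.91  -0.409]
 [-0.96   0.06   0.275]]
1 0.1 [10.13  9.44 -7.4 ] [-0.092 -0.142  0.417]
1 0 [ 14.35   9.44 -16.46] [-0.092 -0.142  0.417]
-1 0.1 [10.13  9.44 -7.4 ] [ 0.969 -0.128 -2.544]
-1 0 [ 14.35   9.44 -16.46] [ 0.969 -0.128 -2.544]
```

```bash
python3 -m handwheel '[[1,1,0,-0.01,-0.02,0.05,0],[2.5,2.3,-0.5,-0.02,-0.04,0.11,0],[4,3.7,-1.5,-0.04,-0.06,0.17,0],[5.5,5.1,-2.5,-0.05,-0.08,0.23,0],[7,6.5,-4,-0.06,-0.1,0.29,0],[8.2,7.7,-5.5,-0.08,-0.12,0.35,0],[9.3,8.7,-6.7,-0.09,-0.14,0.4,0],[10.1,9.4,-7.4,-0.092,-0.142,0.417,0],[10.1,9.4,-7.4,-0.092,-0.142,0.417,0],[10.1,9.4,-7.4,-0.092,-0.142,0.417,0]]'; python3 rel.py; python3 - <<'E'
from plant import manip
import cv2
for n in ["side","top","wrist"]:
    f=manip.grab_frame(n);cv2.imwrite(f"pics/{n}1.png",f["image"])
    print(n,[(r["location"],r["conf"]) for r in manip.spot_point(f,"press_handle")][:3])
    if n=='wrist': print(f["vfov"],f["cx"],f["cy"],f["rvec"],f["tvec"])
E
```

```text
t: 2.17
tool_pos: [0.446, -0.2472, 0.253]
eef_rot: [0.001, 1.136, 0.001]
contact_force: [-0.8, 0.3, 0.3]
finger_gap: 1.005
2.1667 tcp [ 0.446  -0.2472  0.253 ] j [-0.818 -0.358 -0.329  1.291  0.313  0.802] F [-0.8  0.3  0.3] gap 1.0047763817072068
[[ 0.421 -0.     0.907]
 [ 0.     1.     0.   ]
 [-0.907  0.     0.421]]
1 0.1 [0.03 0.02 0.01] [-0.    -0.001 -0.   ]
1 0 [ 4.25  0.02 -9.06] [-0.    -0.001 -0.   ]
-1 0.1 [0.03 0.02 0.01] [-1.326e+00 -1.000e-03  2.848e+00]
-1 0 [ 4.25  0.02 -9.06] [-1.326e+00 -1.000e-03  2.848e+00]
side [([338.4, 140.9], 0.62)]
top [([408.9, 240.4], 0.97)]
wrist [([281.6, 210.5], 0.77)]
65.70646984690485 280.21274443445924 207.53726049742198 [-2.75041804  0.10432952 -0.60875992] [-0.51113615 -0.20698864  0.09838087]
```

View pics/wrist1.png

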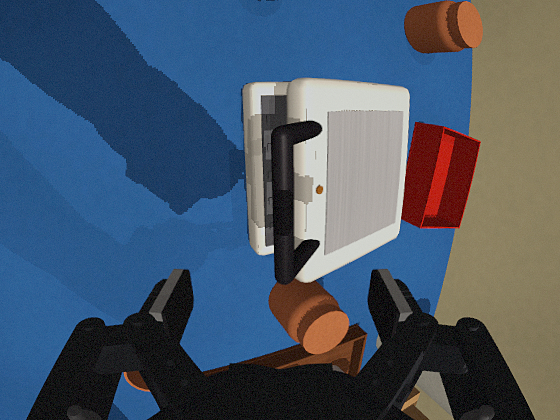

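View pics/side1.png

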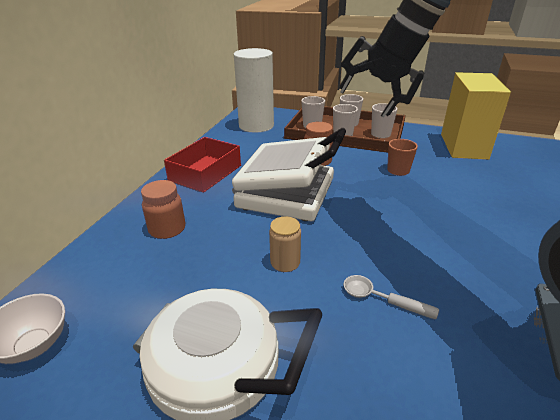

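The wrist view shows the bar at column 284, rows 125–282, with the open fingers below and either side of it. I'll triangulate with all three cameras.

```bash
cat > tri.py <<'E'
from h import *
W=dict(v=65.70646984690485,c=(280.21274,207.53726),r=[-2.75041804,0.10432952,-0.60875992],t=[-0.51113615,-0.20698864,0.09838087])
def pw(P):
    f=210/np.tan(np.radians(W['v']/2))
    c=cv2.Rodrigues(np.array(W['r']))[0]@P+W['t']; r=np.hypot(c[0],c[1]);th=np.arctan2(r,c[2])
    return np.array(W['c'])+f*th*c[:2]/r
def two(P,yaw): 
    u=R(yaw)@[0,.055,0]; return P+u,P-u
def f(v):
    P=v[:3];a,b=two(P,v[3])
    return np.r_[proj(T,a)[0]-(376,242.8),proj(T,b)[0]-(437,242.6),proj(S,a)[0]-(332.6,152.6),proj(S,b)[0]-(343.6,130.6),pw(a)-A,pw(b)-B]
best=None
for A,B in [((285,130),(285,277)),((285,277),(285,130))]:
    s=least_squares(f,[.49,-.247,.157,0]); print(s.x,s.cost,np.round(f(s.x).reshape(-1,2),1))
E
python3 tri.py
```

```text
[ 0.4915832  -0.24174635  0.16236771  0.00262489] 17.092212507115484 [[ 0.6  0.7]
 [-4.   1.5]
 [-0.7 -2.2]
 [-0.4 -1.2]
 [ 0.   2.2]
 [-0.1 -1.9]]
[ 0.49383531 -0.24386729  0.15740903  3.19440224] 4026.2306401276473 [[ 57.2  -1.1]
 [-59.8   1.3]
 [  8.4 -21.7]
 [-11.3  21.7]
 [  2.9  -3.9]
 [ -3.8   4.8]]
```

```bash
python3 -m handwheel '[[0.4,0,-0.9,0,0,0,0],[1.0,0.1,-2.1,0,0,0,0],[1.6,0.1,-3.4,0,0,0,0],[2.2,0.2,-4.6,0,0,0,0],[2.8,0.2,-5.9,0,0,0,0],[3.4,0.2,-7.1,0,0,0,0],[3.9,0.3,-8.1,0,0,0,0],[4.2,0.3,-8.7,0,0,0,0],[4.3,0.3,-8.9,0,0,0,0],[4.3,0.3,-8.9,0,0,0,0]]'; python3 - <<'E'
from plant import manip
import cv2,numpy as np
a=[]
for n in ["side","wrist"]:
    f=manip.grab_frame(n);a.append(f["image"])
s=cv2.resize(a[0][60:240,200:440],(560,420))
cv2.imwrite("pics/m2.png",cv2.resize(np.vstack([s,a[1]]),(400,600)))
E
```

```text
t: 3.3
tool_pos: [0.4888, -0.245, 0.1641]
eef_rot: [0.0, 1.135, -0.001]
contact_force: [0.7, -0.0, -0.0]
finger_gap: 0.998
```

View pics/m2.png

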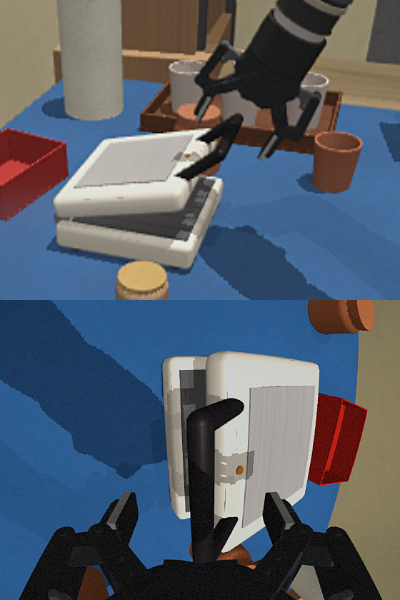

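The bar sits between the open fingers, roughly centred, with no contact force. Closing.

```bash
python3 -m handwheel '[[0,0,0,0,0,0,0.3],[0,0,0,0,0,0,0.5],[0,0,0,0,0,0,0.65],[0,0,0,0,0,0,0.8],[0,0,0,0,0,0,1],[0,0,0,0,0,0,1],[0,0,0,0,0,0,1],[0,0,0,0,0,0,1],[0,0,0,0,0,0,1],[0,0,0,0,0,0,1]]' 40; python3 rel.py
```

```text
t: 4.23
tool_pos: [0.4894, -0.2457, 0.1661]
eef_rot: [-0.005, 1.133, -0.005]
contact_force: [0.1, -1.0, 1.2]
finger_gap: 0.171
4.2333 tcp [ 0.4894 -0.2457  0.1661] j [-0.742 -0.267 -0.436  1.068  0.289  0.878] F [ 0.1 -1.   1.2] gap 0.17114122506086868
[[ 0.424  0.001  0.906]
 [-0.002  1.     0.   ]
 [-0.906 -0.002  0.424]]
1 0.1 [-4.32 -0.13  8.7 ] [0.002 0.002 0.001]
1 0 [-0.1  -0.13 -0.37] [0.002 0.002 0.001]
-1 0.1 [-4.32 -0.13  8.7 ] [-1.33   0.003  2.846]
-1 0 [-0.1  -0.13 -0.37] [-1.33   0.003  2.846]
```

```bash
cat > arc.py <<'E'
import numpy as np,sys
q0=float(sys.argv[1]);h=lambda q:np.array([-22.5*np.cos(q)+6*np.sin(q),22.5*np.sin(q)+6*np.cos(q)])
for q in map(float,sys.argv[2:]): print(q,np.round(h(q)-h(q0),2))
E
python3 arc.py .26 .28 .31 .34 .37 .40 .43 .46 .49 .51 .52
```

```text
0.28 [0.24 0.4 ]
0.31 [0.6 1. ]
0.34 [0.99 1.58]
0.37 [1.39 2.15]
0.4 [1.81 2.71]
0.43 [2.25 3.25]
0.46 [2.7  3.78]
0.49 [3.17 4.3 ]
0.51 [3.49 4.64]
0.52 [3.66 4.8 ]
```

```bash
python3 -m handwheel '[[0.24,0,0.4,0,0,0,1],[0.6,0,1.0,0,0,0,1],[1.0,0,1.58,0,0,0,1],[1.4,0,2.15,0,0,0,1],[1.8,0,2.7,0,0,0,1],[2.25,0,3.25,0,0,0,1],[2.7,0,3.8,0,0,0,1],[3.15,0,4.3,0,0,0,1],[3.5,0,4.65,0,0,0,1],[3.65,0,4.8,0,0,0,1]]' ; python3 rel.py|head -1; python3 - <<'E'
from plant import manip
import cv2,numpy as np
f=manip.grab_frame("side")["image"];g=manip.grab_frame("wrist")["image"]
s=cv2.resize(f[60:240,200:440],(560,420))
cv2.imwrite("pics/m3.png",cv2.resize(np.vstack([s,g]),(400,600)))
E
```

```text
t: 5.07
tool_pos: [0.5208, -0.2451, 0.2123]
eef_rot: [0.0, 1.147, -0.004]
contact_force: [-20.2, 1.1, 5.3]
finger_gap: 0.168
5.0667 tcp [ 0.5208 -0.2451  0.2123] j [-0.69  -0.198 -0.284  1.149  0.264  0.93 ] F [-20.2   1.1   5.3] gap 0.16782537726374952
```

View pics/m3.png

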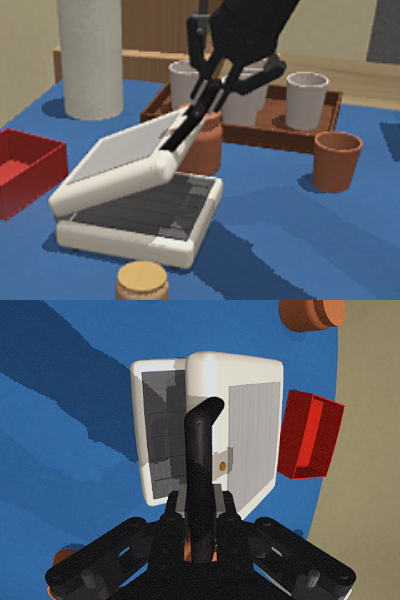

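Lid follows; the -20 N x force means I assumed too large an angle. Chord direction gives q≈0.46 now; continue from there.

```bash
python3 arc.py .456 .47 .49 .515 .54 .565 .59 .615 .64 .66 .67
```

```text
0.47 [0.22 0.24]
0.49 [0.53 0.59]
0.515 [0.93 1.01]
0.54 [1.35 1.42]
0.565 [1.77 1.82]
0.59 [2.2  2.21]
0.615 [2.64 2.59]
0.64 [3.09 2.95]
0.66 [3.46 3.24]
0.67 [3.65 3.38]
```

```bash
python3 -m handwheel '[[0.2,0,0.25,0,0,0,1],[0.5,0,0.6,0,0,0,1],[0.9,0,1.0,0,0,0,1],[1.3,0,1.45,0,0,0,1],[1.75,0,1.85,0,0,0,1],[2.15,0,2.2,0,0,0,1],[2.6,0,2.6,0,0,0,1],[3.05,0,2.95,0,0,0,1],[3.4,0,3.25,0,0,0,1],[3.6,0,3.4,0,0,0,1]]' ; python3 rel.py|head -1; python3 - <<'E'
from plant import manip
import cv2,numpy as np
f=manip.grab_frame("side");cv2.imwrite("pics/s4.png",cv2.resize(f["image"][60:240,200:440],(720,540)))
E
```

```text
t: 6.0
tool_pos: [0.5546, -0.2445, 0.245]
eef_rot: [0.005, 1.154, -0.001]
contact_force: [-10.1, -0.6, -1.7]
finger_gap: 0.166
6.0 tcp [ 0.5546 -0.2445  0.245 ] j [-0.644 -0.12  -0.149  1.201  0.245  0.976] F [-10.1  -0.6  -1.7] gap 0.16630911732380235
```

View pics/s4.png

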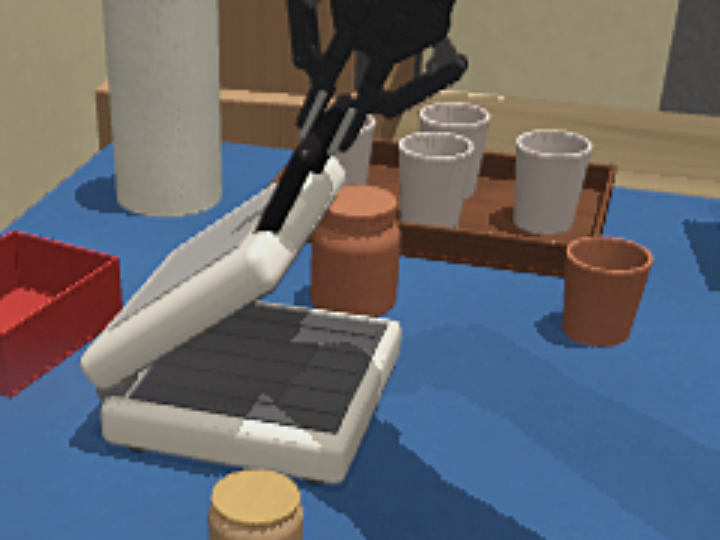

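```bash
cat > circ.py <<'E'
import numpy as np,sys,json
from scipy.optimize import least_squares
P=np.array(json.loads(sys.argv[1]))
f=lambda c:np.hypot(*(P-c).T)-.2329
c=least_squares(f,[.693,.05]).x
q=[np.arctan2(p[1]-c[1],c[0]-p[0])-np.arctan2(60,225) for p in P]
print(c,np.round(q,3),f(c)*1000)
E
python3 circ.py '[[0.4894,0.1661],[0.5208,0.2123],[0.5546,0.2450]]'
```

```text
[0.69722228 0.06068151] [0.209 0.449 0.652] [ 0.13037806 -0.27801731  0.15454371]
```

```bash
python3 arc.py .65 .66 .68 .70 .725 .75 .775 .80 .82 .84 .85
```

```text
0.66 [0.18 0.14]
0.68 [0.56 0.42]
0.7 [0.94 0.69]
0.725 [1.42 1.02]
0.75 [1.91 1.33]
0.775 [2.4  1.64]
0.8 [2.91 1.93]
0.82 [3.32 2.15]
0.84 [3.73 2.37]
0.85 [3.94 2.47]
```

```bash
python3 -m handwheel '[[0.2,0,0.15,0,0,0,1],[0.55,0,0.4,0,0,0,1],[0.95,0,0.7,0,0,0,1],[1.4,0,1.0,0,0,0,1],[1.9,0,1.35,0,0,0,1],[2.4,0,1.65,0,0,0,1],[2.9,0,1.95,0,0,0,1],[3.3,0,2.15,0,0,0,1],[3.7,0,2.35,0,0,0,1],[3.9,0,2.45,0,0,0,1]]' ; python3 rel.py|head -1; python3 - <<'E'
from plant import manip
import cv2,numpy as np
f=manip.grab_frame("side");cv2.imwrite("pics/s5.png",f["image"]);cv2.imwrite("pics/s5c.png",cv2.resize(f["image"][60:240,200:440],(720,540)))
f=manip.grab_frame("top");cv2.imwrite("pics/t5.png",f["image"]);cv2.imwrite("pics/t5c.png",cv2.resize(f["image"][120:260,320:480],(800,600)))
E
```

```text
t: 6.88
tool_pos: [0.5921, -0.2438, 0.2693]
eef_rot: [0.01, 1.159, 0.002]
contact_force: [-10.2, 0.1, -0.9]
finger_gap: 0.17
6.8833 tcp [ 0.5921 -0.2438  0.2693] j [-0.599 -0.03  -0.015  1.24   0.229  1.019] F [-10.2   0.1  -0.9] gap 0.1699255233004889
```

View pics/s5c.png

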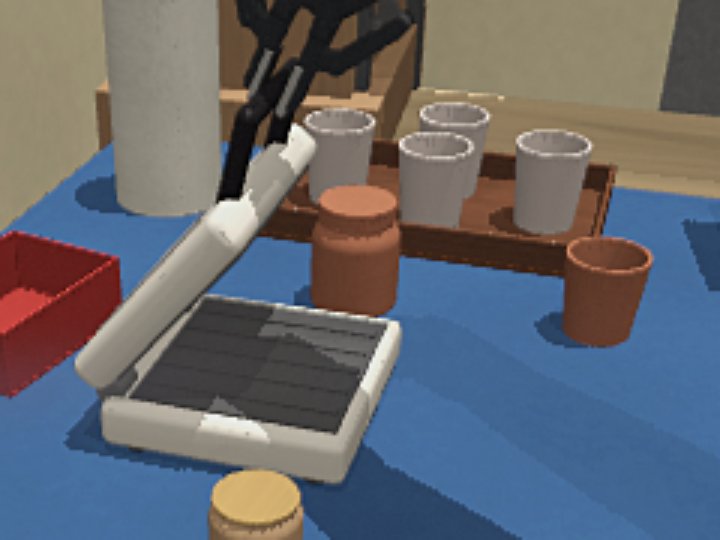

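View pics/t5c.png

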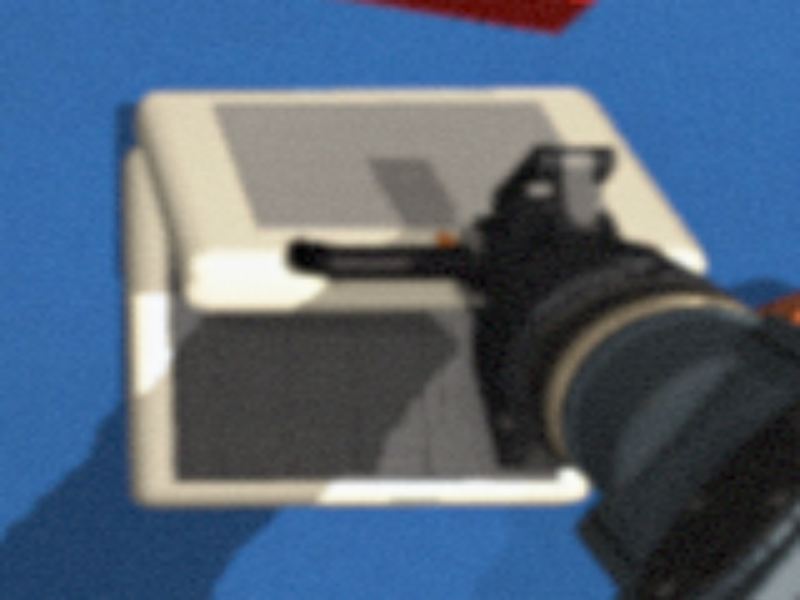

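```bash
cat > fit2.py <<'E'
exec(open('fit.py').read().split("s=least")[0])
N=[(T,(-.225,.055,.06),(380.4,179.3),1),(S,(-.225,.055,.06),(285,94.3),1)]
def g(v):
    r=f(v[:4])
    for C,L,o,w in N: r=r+list(w*(proj(C,lid(v,[L],v[4]))[0]-o)) if 0 else r+list(w*(proj(C,lid(v[:4],[L],v[4]))[0]-o))
    return r
s=least_squares(g,[.69,-.25,0,.24,.85],loss='soft_l1');print(s.x);print(np.round(np.array(g(s.x)).reshape(-1,2),1))
E
python3 fit2.py;python3 circ.py '[[0.4894,0.1661],[0.5208,0.2123],[0.5546,0.2450],[0.5921,0.2693]]'
```

```text
[ 0.69506328 -0.24314877  0.01433363  0.246881    0.89224287]
[[ 0.8  1.2]
 [-1.1  1.3]
 [-0.  -1.1]
 [-0.4 -0.2]
 [-0.1 -1.6]
 [-0.3 -1.1]
 [ 0.4  0.1]
 [-0.5  0.2]
 [-0.6  2.1]
 [-1.   0.9]
 [ 7.1  0.5]
 [-4.3  3.4]]
[0.69780081 0.06149465] [0.205 0.445 0.648 0.84 ] [ 0.28057017 -0.36711708 -0.13254823  0.24314414]
```

```bash
python3 - <<'E'
import cv2,numpy as np
a=cv2.imread('pics/s5.png')[60:140,260:320];b=cv2.imread('pics/t5.png')[160:210,370:430]
a=cv2.resize(a,(450,600),interpolation=cv2.INTER_CUBIC);b=cv2.resize(b,(350,292),interpolation=cv2.INTER_CUBIC)
c=np.zeros((600,800,3),np.uint8);c[:,:450]=a;c[:292,450:]=b
cv2.imwrite('pics/z5.png',np.clip(c.astype(float)*1.8,0,255).astype(np.uint8))
E
```

```text
(no output)
```

View pics/z5.png

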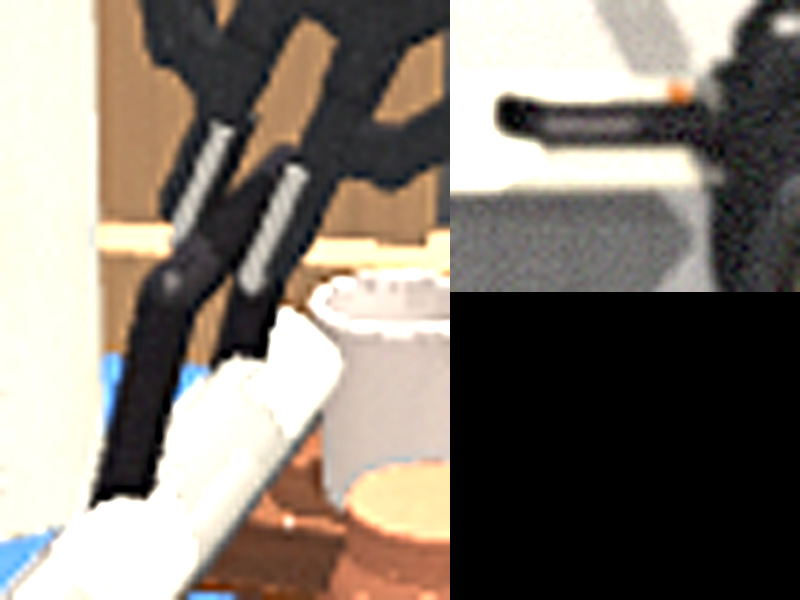

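```bash
sed -i 's/^N=.*/N=[(T,(-.225,.055,.06),(386.3,180.9),1),(S,(-.225,.055,.06),(282.9,97.1),1),(S,(-.225,-.055,.06),(297.3,82),.6)]/' fit2.py; python3 fit2.py
```

```text
[ 0.69529866 -0.24322533  0.01517849  0.24565904  0.88091116]
[[ 0.9  1.2]
 [-1.   1.2]
 [-0.  -1.1]
 [-0.5 -0.1]
 [-0.1 -1.6]
 [-0.3 -1.1]
 [ 0.4  0.1]
 [-0.4  0.2]
 [-0.6  2. ]
 [-1.1  0.8]
 [ 1.2  0.2]
 [-1.1  1.2]
 [ 0.3 -0. ]]
```

```bash
python3 arc.py .87 .88 .90 .92 .94 .96 .98 1.0 1.02 1.035
```

```text
0.88 [0.21 0.1 ]
0.9 [0.64 0.29]
0.92 [1.07 0.47]
0.94 [1.5  0.64]
0.96 [1.93 0.81]
0.98 [2.37 0.96]
1.0 [2.81 1.11]
1.02 [3.26 1.25]
1.035 [3.59 1.34]
```

```bash
python3 -m handwheel '[[0.2,0,0.1,0,0,0,1],[0.6,0,0.3,0,0,0,1],[1.05,0,0.45,0,0,0,1],[1.5,0,0.65,0,0,0,1],[1.9,0,0.8,0,0,0,1],[2.35,0,0.95,0,0,0,1],[2.8,0,1.1,0,0,0,1],[3.15,0,1.2,0,0,0,1],[3.35,0,1.25,0,0,0,1],[3.35,0,1.25,0,0,0,1]]' ; python3 rel.py|head -1; python3 - <<'E'
from plant import manip
import cv2,numpy as np
f=manip.grab_frame("side");cv2.imwrite("pics/s6.png",f["image"])
f=manip.grab_frame("top");cv2.imwrite("pics/t6.png",f["image"])
a=cv2.imread('pics/s6.png')[60:140,250:310];b=cv2.imread('pics/t6.png')[150:200,370:430]
a=cv2.resize(a,(450,600),interpolation=cv2.INTER_CUBIC);b=cv2.resize(b,(350,292),interpolation=cv2.INTER_CUBIC)
c=np.zeros((600,800,3),np.uint8);c[:,:450]=a;c[:292,450:]=b
cv2.imwrite('pics/z6.png',np.clip(c.astype(float)*1.8,0,255).astype(np.uint8))
E
```

```text
t: 7.82
tool_pos: [0.6248, -0.2432, 0.2832]
eef_rot: [0.011, 1.161, 0.004]
contact_force: [-8.7, 0.4, 1.3]
finger_gap: 0.174
7.8167 tcp [ 0.6248 -0.2432  0.2832] j [-0.565  0.048  0.091  1.263  0.217  1.051] F [-8.7  0.4  1.3] gap 0.17434181753806466
```

View pics/z6.png

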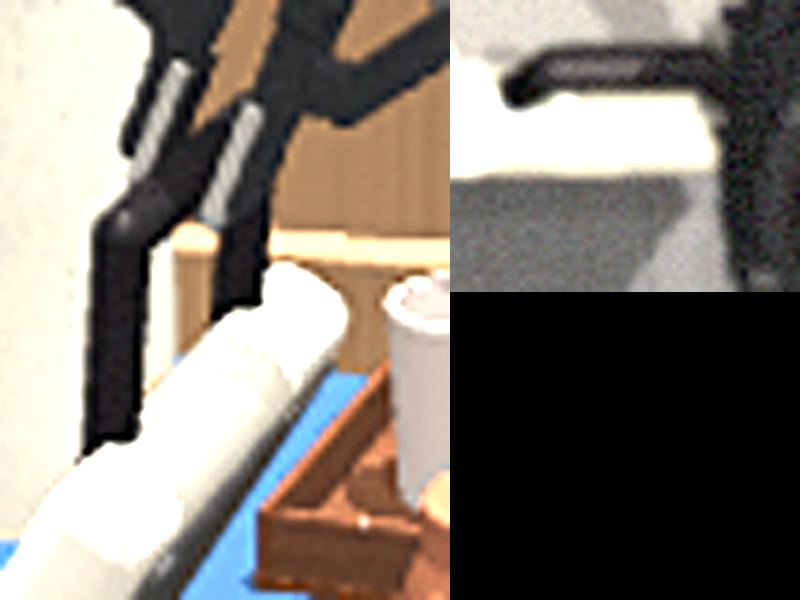

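```bash
python3 circ.py '[[0.5208,0.2123],[0.5546,0.2450],[0.5921,0.2693]]'
```

```text
[0.6990732  0.06239053] [0.439 0.641 0.833] [ 0.02527364 -0.05085519  0.02658626]
```

```bash
sed 's/^N=.*/N=[(T,(-.225,.055,.06),(387.7,161.6),1),(S,(-.225,.055,.06),(266.3,89.6),1),(S,(-.225,-.055,.06),(281.3,75.3),.6)]/' fit2.py >fit3.py; python3 fit3.py;  python3 circ.py '[[0.4894,0.1661],[0.5208,0.2123],[0.5546,0.2450],[0.5921,0.2693],[0.6248,0.2832]]'
```

```text
[ 0.69571566 -0.24294996  0.01859755  0.24356901  1.03105534]
[[ 1.   1.2]
 [-0.8  1.1]
 [ 0.  -1. ]
 [-0.6 -0. ]
 [-0.2 -1.6]
 [-0.4 -1.3]
 [ 0.4 -0. ]
 [-0.4  0.2]
 [-0.6  2. ]
 [-1.1  0.9]
 [ 0.6 -0.1]
 [-0.6  1.1]
 [ 1.  -0.2]]
[0.6981155  0.06188423] [0.203 0.443 0.645 0.838 0.99 ] [ 0.38756396 -0.37969825 -0.24556993  0.03902062  0.24337158]
```

```bash
python3 -m handwheel '[[0.15,0,0.05,0,0,0,1],[0.35,0,0.1,0,0,0,1],[0.5,0,0.15,0,0,0,1],[0.5,0,0.15,0,0,0,1],[0.45,0,0.15,0,0,0,1],[0.4,0,0.1,0,0,0,1],[0.4,0,0.1,0,0,0,1],[0.4,0,0.1,0,0,0,0.75],[0.4,0,0.1,0,0,0,0.6],[0.4,0,0.1,0,0,0,0.5]]' ; python3 rel.py
```

```text
t: 8.75
tool_pos: [0.6302, -0.2429, 0.2863]
eef_rot: [0.011, 1.156, 0.005]
contact_force: [-0.4, 0.0, 0.7]
finger_gap: 0.495
8.75 tcp [ 0.6302 -0.2429  0.2863] j [-0.561  0.057  0.105  1.263  0.218  1.055] F [-0.4  0.   0.7] gap 0.49511802957702816
[[ 0.403  0.005  0.915]
 [ 0.002  1.    -0.007]
 [-0.915  0.004  0.403]]
1 0.1 [-18.4   -0.41  -3.32] [-0.004 -0.022  0.005]
1 0 [-14.17  -0.41 -12.38] [-0.004 -0.022  0.005]
-1 0.1 [-18.4   -0.41  -3.32] [ 1.294  0.003 -2.855]
-1 0 [-14.17  -0.41 -12.38] [ 1.294  0.003 -2.855]
```

Released. Retract along the fingers (−0.40, 0, 0.915) and look.

```bash
python3 -m handwheel '[[-0.2,0,0.5,0,0,0,0.5],[-0.6,0,1.4,0,0,0,0.5],[-1.2,0,2.7,0,0,0,0.5],[-1.8,0,4.1,0,0,0,0.5],[-2.4,0,5.5,0,0,0,0.5],[-3.2,0,6.6,0,0,0,0.5],[-4.8,0,7.6,0,0,0,0.5],[-7,0,8.4,0,0,0,0.5],[-9.5,0,9,0,0,0,0.5],[-12,0,9,0,0,0,0.5]]' ; python3 - <<'E'
from plant import manip
import cv2,numpy as np
f=manip.grab_frame("side");cv2.imwrite("pics/s7.png",f["image"]);
print([(r["location"],r["conf"]) for r in manip.spot_point(f,"press_handle")])
f=manip.grab_frame("top");cv2.imwrite("pics/t7.png",f["image"])
print([(r["location"],r["conf"]) for r in manip.spot_point(f,"press_handle")])
a=cv2.imread('pics/s7.png')[65:225,220:340];b=cv2.imread('pics/t7.png')[130:250,335:463]
a=cv2.resize(a,(450,600),interpolation=cv2.INTER_CUBIC);b=cv2.resize(b,(350,328),interpolation=cv2.INTER_CUBIC)
c=np.zeros((600,800,3),np.uint8);c[:,:450]=a;c[:328,450:]=b
cv2.imwrite('pics/z7.png',np.clip(c.astype(float)*1.4,0,255).astype(np.uint8))
E
```

```text
t: 9.58
tool_pos: [0.5096, -0.2429, 0.3796]
eef_rot: [0.004, 1.152, -0.001]
contact_force: [0.2, -1.4, 0.1]
finger_gap: 0.497
[]
[([422.6, 157.6], 0.84)]
```

View pics/z7.png

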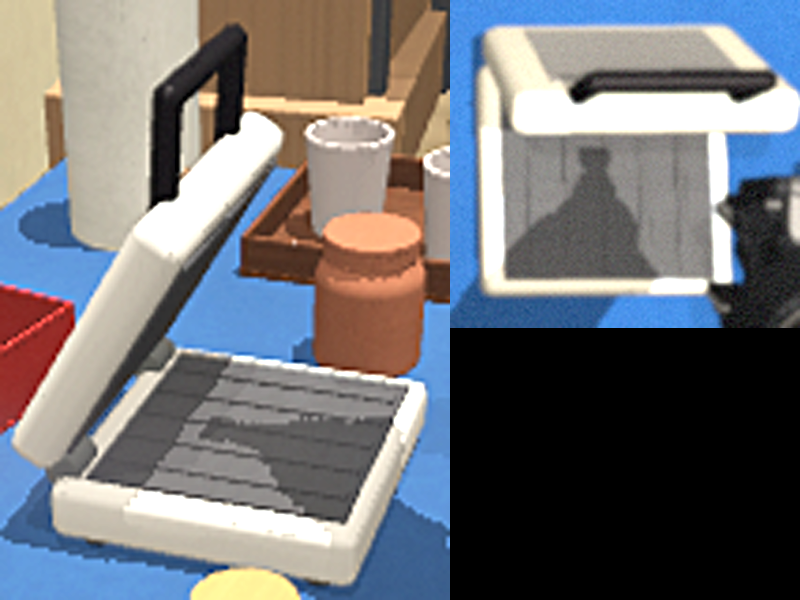

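Side view: lid standing alone, bar ends at (264.5,89.5) and (283,74). I'll fit and overlay the model at several angles.

```bash
sed 's/^N=.*/N=[(T,(-.225,.055,.06),(386,160),1),(T,(-.225,-.055,.06),(451.5,159.3),1),(S,(-.225,.055,.06),(264.5,89.6),1),(S,(-.225,-.055,.06),(282.7,74),1)]/' fit2.py >fit4.py
cat >> fit4.py <<'E'
p=s.x[:4]
def ov(fn,C,box,q,sc,col,img):
    x0,y0=box
    def seg(L,qq):
        P=(proj(C,lid(p,L,qq))-[x0,y0]+.5)*sc
        for a,b in zip(P[:-1],P[1:]): cv2.line(img,tuple(int(v) for v in a),tuple(int(v) for v in b),col,1,cv2.LINE_AA)
    for z in (.037,): seg([(-.18,.1,z),(.01,.1,z),(.01,-.1,z),(-.18,-.1,z),(-.18,.1,z)],q)
    seg([(-.225,.055,.06),(-.225,-.055,.06)],q)
    seg([(-.18,.1,.0),(0,.1,.0)],q)
    for z in (-.045,-.002): seg([(-.18,.1,z),(.01,.1,z),(.01,-.1,z),(-.18,-.1,z),(-.18,.1,z)],0)
A=cv2.resize(cv2.imread('pics/s7.png')[65:225,215:340],(469,600),interpolation=cv2.INTER_CUBIC)
B=A.copy()
out=[]
B=cv2.resize(cv2.imread('pics/t7.png')[130:250,335:463],None,fx=2.5,fy=2.5,interpolation=cv2.INTER_CUBIC)
for q,col in ((.98,(0,0,255)),(1.047,(0,255,0))):
    ov(0,S,(215,65),q,3.75,col,A); ov(0,T,(335,130),q,2.5,col,B)
c=np.zeros((600,800,3),np.uint8);c[:,:469]=A;c[:B.shape[0],470:470+B.shape[1]]=B
cv2.imwrite('pics/ov7.png',c)
E
python3 fit4.py
```

```text
[ 0.69555506 -0.24409394  0.01289387  0.2441131   1.0434033 ]
[[ 1.   1.1]
 [-0.8  1.3]
 [-0.1 -1. ]
 [-0.4 -0.1]
 [ 0.  -1.7]
 [-0.1 -1.1]
 [ 0.5  0.1]
 [-0.4  0.1]
 [-0.7  2. ]
 [-1.1  0.8]
 [ 2.8 -0.2]
 [-0.5  0.4]
 [-0.1  0.4]
 [-0.6  0.5]]
```

View pics/ov7.png

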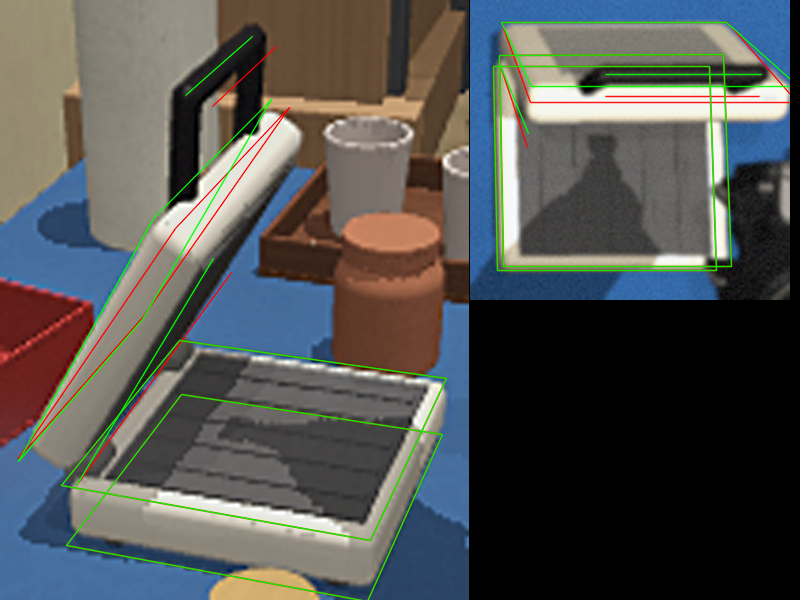

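The 60° model (green) overlies the bar and lid edges well, and the fit gives q≈1.043. Next I'll move well clear and check that it stays put.

```bash
python3 -m handwheel '[[-1,0,0,0,0,0,0.5],[-3,0,0,0,0,0,0.5],[-5,0,0,0,0,0,0.5],[-7,0,0,0,0,0,0.5],[-9,0,0,0,0,0,0.5],[-10,0,0,0,0,0,0.5],[-10,0,0,0,0,0,0.5],[-10,0,0,0,0,0,0.5],[-10,0,0,0,0,0,0.5],[-10,0,0,0,0,0,0.5]]'; python3 -m handwheel '[[0,0,0,0,0,0,0.5],[0,0,0,0,0,0,0.5],[0,0,0,0,0,0,0.5],[0,0,0,0,0,0,0.5],[0,0,0,0,0,0,0.5],[0,0,0,0,0,0,0.5],[0,0,0,0,0,0,0.5],[0,0,0,0,0,0,0.5],[0,0,0,0,0,0,0.5],[0,0,0,0,0,0,0.5]]'; python3 - <<'E'
from plant import manip
import cv2,numpy as np
f=manip.grab_frame("side")["image"];cv2.imwrite("pics/s8.png",f)
g=manip.grab_frame("top");cv2.imwrite("pics/t8.png",g["image"])
print([(r["location"],r["conf"]) for r in manip.spot_point(g,"press_handle")])
o=cv2.imread("pics/s7.png")
for n,sl in (("lid",np.s_[65:225,220:300]),):
    print(n,np.abs(f[sl].astype(int)-o[sl]).mean(), cv2.phaseCorrelate(cv2.cvtColor(f[sl],6).astype(float),cv2.cvtColor(o[sl],6).astype(float)))
o=cv2.imread("pics/side0.png");sl=np.s_[285:415,130:330]
print("waffle",np.abs(f[sl].astype(int)-o[sl]).mean(),cv2.phaseCorrelate(cv2.cvtColor(f[sl],6).astype(float),cv2.cvtColor(o[sl],6).astype(float)))
E
```

```text
t: 10.62
tool_pos: [0.4107, -0.2431, 0.3775]
eef_rot: [0.009, 1.154, 0.003]
contact_force: [-0.6, 0.2, -0.2]
finger_gap: 0.502
t: 11.45
tool_pos: [0.4107, -0.2431, 0.3776]
eef_rot: [0.008, 1.154, 0.002]
contact_force: [0.1, 0.2, -0.3]
finger_gap: 0.497
[([421.1, 158.6], 0.77)]
lid 1.5201041666666666 ((-0.010450311797406187, 0.00011360714131569694), 0.9912597665593919)
waffle 1.016948717948718 ((0.0028188640410746757, 0.5039533114213839), 1.000064260165684)
```

View pics/s8.png

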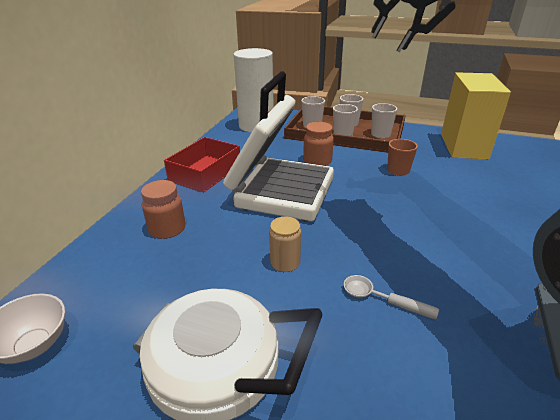

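```bash
python3 - <<'E'
import cv2
cv2.imwrite('pics/t8c.png',cv2.resize(cv2.imread('pics/t8.png')[130:250,335:463],None,fx=5,fy=5,interpolation=cv2.INTER_CUBIC))
E
```

```text
(no output)
```

View pics/t8c.png

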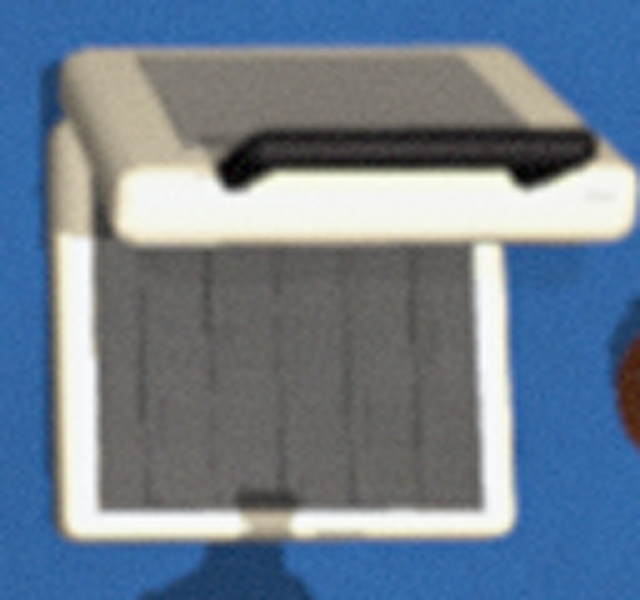

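```bash
python3 -c "
from plant import manip
print(manip.sign_off())"
```

```text
the job is handed in; nothing more can be done
None
```

The press lid now stands open by itself at about 60°. I gripped its handle bar, swung it up in one gradual arc (with short pauses to measure), let go and backed the arm well clear. The job was handed in at about 11.5 s.

**Angle:** the final camera fit gave 1.043 rad (59.8°). The arc measured from the arm's own poses suggested slightly less, about 1.0 rad (roughly 58°). I trusted the cameras, because the bar was sitting further out towards the fingertips than the nominal grasp point.

**It stays:** side pictures taken about 2 s apart after letting go show no lid movement (shift of about 0.01 px).

**Waffle iron:** it is still shut. Its picture looks the same as at the start. The automatic comparison gave an odd 0.5 px vertical shift, but the near-zero image difference suggests this comes from the calculation and not from movement.

**Forces:** the highest wrist reading I saw was about 21 N, while the lid was moving. After I let go it was near zero, with nothing touching.

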